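Tap a stuck fastener die down through its holder

TASK

The pale silver snap-fastener die is stuck standing proud in its green holder. Take the white-headed mallet by its handle and, with light taps on the brass bosses at the die's two ends in turn, walk it down until its flat top is level with the holder at both ends, never letting one end get more than about 8 mm lower than the other, or it jams. Touch the die only with the white mallet, then stand the mallet back upright on the bench and leave the steel maul, tray, mug and spool where they are.

Things in the scene. Friction and masses are not known exactly. Their poses are not given: they have to be found in the camera images.
- holder: Green painted steel die holder bolted to the bench: a rectangular frame 82 mm (its x) by 190 mm (its y) by 45 mm high, with the pale silver die sitting in its 52 x 142 mm opening. Origin: centre of its underside, on the bench; z up. Its place and yaw vary.
- boss_a (a point): Centre of the top face of the brass boss (22 mm across, 8 mm high) on the die's +y end (holder's y = +45 mm). Its z axis is the die's upward normal. Stuck, the boss top stands 68 to 71 mm above the bench; fully down, against a firm stop, it is 53 mm above the bench.
- boss_b (a point): The same for the boss on the die's -y end (holder's y = -45 mm). The two ends may start up to 3 mm different in height.
- mallet: The mallet to use: an upright round maul standing on its head on the bench, 150 mm tall, 0.25 to 0.5 kg. White plastic head 44 to 48 mm across and 70 mm high with a flat underside, which is the striking face; above it a coaxial straight pale wooden handle 26 mm across from 70 to 150 mm, best gripped near its top. Origin: centre of the underside of the head; z up along the handle.
- steel_maul: Bystander: a maul of the same shape and size with a dark steel head and black handle, origin under its head. It would bruise the die; leave it standing.
- parts_tray: Bystander: red tray of snap caps, 100 x 150 x 30 mm, origin under its centre.
- mug: Bystander: white mug, 80 mm across, 90 mm high, origin under its centre.
- thread_spool: Bystander: blue thread spool, 48 mm across, 56 mm high, origin under its centre.
- die: The pale silver die: a block 47 x 137 x 30 mm, a boss 45 mm either side of its middle. Origin: centre of the top face of boss_a; z is its upward normal. Pushing one boss down lowers that end alone, the other end stays; it takes about 8 N, and the end stays where it is left (no spring back). Fully down, its flat top is level with the holder's top.
Not all that is in view belongs to the job. Leave any blue or red look-alike of the mallet alone. Several things have the shape of the holder; the one meant has the colours described above.

How it is judged:
By the outcome, as a careful person would: the job done as asked, in the order asked, and still so for the second after the job is handed in, with the robot touching nothing.
It also fails if it takes over 58 s, if anything falls off the work surface, if the arm or the gripper's body presses on something with over 40 N, if the wrist force passes 120 N, or if a joint passes its speed limit or range.

ROBOT

A 6-joint arm with a two-finger parallel gripper is mounted at the origin on the work surface. World frame = base frame: x ahead of the robot, y to its left, z up, the work surface at z = 0. Lengths are in m, angles in rad, forces in N, time in s.
With the tool pointing down it reaches from about 0.35 to 0.975 m from the base axis. Payload 4.9 kg.
Tool frame: the origin (TCP) lies on the mounting face of the last link; the fingertips stand 173 mm ahead of it and the grasp point (between the pads) lies 155 mm ahead of it; x points along the fingers, z is the direction in which the jaws open and shut, and the axes are right-handed (so a half turn about x gives the same grasp; the last joint's range is limited). The gripper opens to 85 mm and grips with 20 to 120 N. Pads are 22 mm wide; open, the fingers measure 114 mm over their backs; the gripper's body (76 mm by 85 mm) begins 54 mm behind the grasp point. The pads swing forward as they close: fully open they stand 13 mm farther back than shut.
Start: joints at [-1.328, 0.053, 1.613, -0, 1.476, -0.119], TCP at [0.221, -0.585, 0.405] pointing down, gripper open.
Joint ranges: [-3.01, 3.01], [-1.01, 2.22], [0.06, 2.58], [-1.02, 4.17], [0.09, 2.62], [-3.14, 3.14]. Speed limits (rad/s): [2.57, 2.57, 3.14, 3.14, 3.14, 3.14].

INTERFACE

Orientations are given as a rotation vector (axis times angle).
In Python, from station import get_obs, get_image, get_calibration, finish_job, look_for, masks_of, tip_of gives the robot as it stands.
- The arm moves only by the tool carry_out, never from a script. Its argument "increments" is a list of rows, each a list of 3 entries, a list of its own where there are three numbers: the turn, a rotation vector about the world's x, y, z in units of 0.1 rad (1.0 is 0.1 rad), then the shift along the world's x, y, z in units of 20 mm (1.0 is 20 mm), then the opening, from 0 (shut) to 1 (fully open). A call has 1 to 8 rows; each row shifts and turns the pose as measured when the row begins; what a row does not reach is not made up. A row lasts 1/10 s, in which the tool goes at most 50 mm and 8.59 degrees, less where a joint would pass 70% of its speed; a pose out of reach is approached as far as the arm can. A call with a number of a shift or a turn outside -1 to 1 is refused whole. A call with a gripper value outside its range is refused whole. The fingers move at their own pace and stop on an object; "squeeze" is the grip in N (left out, the last holds). Time passes only in rows, so rows that do not move let the fingers close. It gives the time, the measured TCP pose, the force and the opening at its end, in the units of the state.
- get_obs(): the state, without advancing time (a new reading comes with each control period).
- get_image(name): name is "side" or "top"; returns (picture, depth): 420x560x3 uint8, blue, green, red; 420x560 float32, m along the optical axis (not along the pixel's ray), 0 where there is no reading.
- get_calibration(name): a dict with "fx", "fy", "cx", "cy" (pixels), "position" and "orientation" of the camera in the world. Camera axes: x right, y down, z forward; pixel columns grow to the right and rows downward; lengths in m; the calibration is good to about 2 mm. A picture is of the moment at which its call begins. get_calibration takes no time and is no camera call.
- finish_job(): hands the job in, once; it reports no verdict.
Trained networks look in the newest picture that a camera, given by its name, has taken for a name from the list of things; names that differ only in an ending like _2 or _b are one class to them, and where a whole thing is asked for, a point or a joint stands for the part that bears it (a point fixed in the world has none). Each returns a list of dicts, best first, with "p" (0 to 1); they miss things now and then, are a little off and sometimes report something else, mostly with a low value. They report only what shows in the picture. A call takes as long as a camera call. They do not tell look-alikes from the thing itself.
- look_for(camera, query): "centre" ([column, row] in pixels, amid what is visible of it).
- masks_of(camera, query): "region" (420x560 bool, what is visible of it) and "centre" ([column, row] in pixels, amid what is visible of it).
- tip_of(camera, query): "centre" ([column, row] in pixels: a listed point, or the origin of a listed thing).
The state is a dict: "t": time; "q": joint angles; "dq": joint speeds; "effort": joint torques, N m; "tool_pos": TCP position; "tool_rot": TCP orientation; "contact_force": force on the tool from outside, world axes, zero at the start; "wrist_torque": the same for the moment, N m; "opening": finger opening in m.
Only numpy, scipy, OpenCV 4.12 (cv2) and the standard library are available. Lean on these libraries where they do the work, as an engineer would, in place of code of your own. Each camera call takes 0.05 s, during which the arm holds its last target.

## Working session

There is one attempt and no reset: what is moved stays moved. The work goes in short steps, Python scripts to look and compute and a tool call to move; the robot and the scene stay as the last step left them, time stands still between calls to the robot, and variables do not carry over. Pictures are saved under pics/ and viewed, and the job is handed in when it is done.

Besides the shell and the picture viewer there is one more tool, called after "Call:" as name(argument=value, ...) on one line, values as JSON. carry_out: Moves the arm, as the interface text tells. Shifts and turns lie within -1 to 1; 1 stands for 20 mm of shift or 0.1 rad of turn. Its arguments: {"type":"object","properties":{"increments":{"type":"array","items":{"type":"array"}},"squeeze":{"type":"number"}},"required":["increments"]}

```bash
mkdir -p pics; ls
cat > h.py <<'E'
import numpy as np, cv2
from station import *
from scipy.spatial.transform import Rotation as R
def cal(n):
    c=get_calibration(n); o=np.array(c['orientation'],float)
    M=R.from_rotvec(o).as_matrix() if o.size==3 else (o if o.shape==(3,3) else R.from_quat(o).as_matrix())
    return c,M,np.array(c['position'])
def cloud(n,D):
    c,M,p=cal(n); v,u=np.mgrid[:420,:560]
    P=np.stack([(u-c['cx'])/c['fx']*D,(v-c['cy'])/c['fy']*D,D],-1)
    return P@M.T+p
def onplane(n,uv,z):
    c,M,p=cal(n); d=M@np.array([(uv[0]-c['cx'])/c['fx'],(uv[1]-c['cy'])/c['fy'],1]); return p+d*(z-p[2])/d[2]
E
python3 - <<'E'
from h import *
for n in('side','top'):
    I,D=get_image(n); cv2.imwrite(f'pics/{n}0.png',I); np.save(f'{n}0.npy',D); print(n,get_calibration(n))
    for q in ('holder','mallet','boss_a','steel_maul','die'):
        print(q,[(np.round(r['centre']),round(r['p'],2)) for r in look_for(n,q)][:5])
print(get_obs())
E
```

```text
pics
side {'fx': 392.92829878753486, 'fy': 392.92829878753486, 'cx': 277.02683560011656, 'cy': 203.48635151793346, 'position': array([0.37468657, 0.65477508, 0.70461081]), 'orientation': array([-0.24129723,  2.77961096, -1.29778919])}
holder [(array([275., 235.]), 0.95), (array([353., 313.]), 0.71)]
mallet [(array([277., 155.]), 0.91), (array([328., 144.]), 0.76), (array([310., 159.]), 0.73)]
boss_a [(array([354., 303.]), 0.96), (array([272., 226.]), 0.6)]
steel_maul [(array([250., 332.]), 0.78)]
die [(array([276., 227.]), 0.64), (array([356., 304.]), 0.62)]
top {'fx': 426.64249880450234, 'fy': 426.64249880450234, 'cx': 279.0558804717735, 'cy': 204.2754169094056, 'position': array([ 0.28956162, -0.02726091,  0.96814683]), 'orientation': array([-2.01197354,  2.2042578 , -0.25466737])}
holder [(array([184., 308.]), 0.91), (array([270., 210.]), 0.59)]
mallet [(array([397., 220.]), 0.97), (array([397., 176.]), 0.9), (array([443., 230.]), 0.73)]
boss_a [(array([273., 204.]), 0.83), (array([183., 304.]), 0.62)]
steel_maul [(array([131., 221.]), 0.67)]
die [(array([272., 205.]), 0.86), (array([183., 301.]), 0.78)]
{'t': 0.6, 'q': array([-1.32800344e+00,  5.27025377e-02,  1.61290903e+00,  2.11763605e-05,
        1.47598469e+00, -1.18993609e-01]), 'dq': array([-0.00050306,  0.0007397 ,  0.00030655, -0.00030284, -0.00140339,
       -0.00020465]), 'effort': array([-8.07081396e-04, -3.93411505e+01, -3.70230997e+01, -9.36144465e-05,
        6.22943371e-04,  2.38805882e-06]), 'tool_pos': array([ 0.22121801, -0.58452174,  0.4046966 ]), 'tool_rot': array([ 0.93871185,  1.35890012, -0.93868182]), 'contact_force': array([0.08432026, 0.46692804, 0.07405235]), 'wrist_torque': array([-0.04619021, -0.02761319,  0.00958534]), 'opening': 0.08504205009933709}
```

View pics/side0.png

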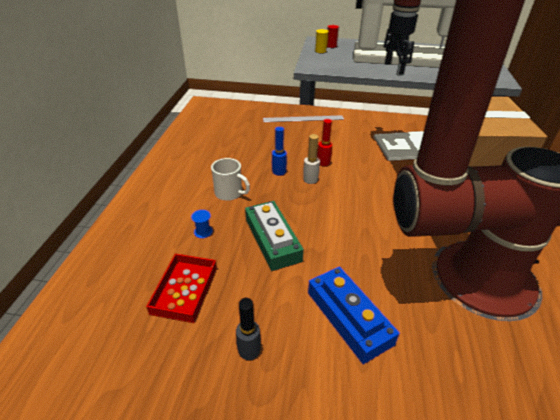

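View pics/top0.png

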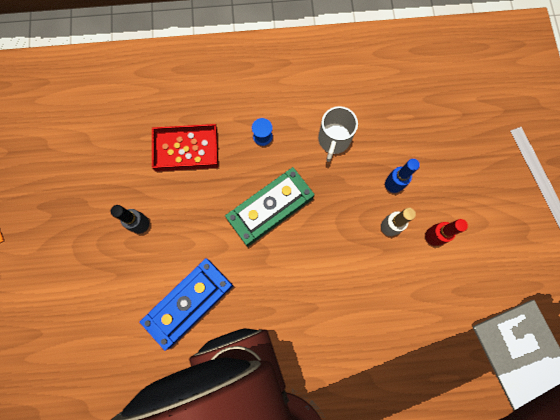

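The green holder is at side (275,235) and top (270,205). The white mallet is at side (312,160) and top (398,221), standing between the blue and red look-alikes. Next I'll measure them from depth.

```bash
cat > m.py <<'E'
from h import *
T=np.load('top0.npy');S=np.load('side0.npy')
It=cv2.imread('pics/top0.png');Is=cv2.imread('pics/side0.png')
for n,D,I in(('top',T,It),('side',S,Is)):
    C=cloud(n,D); ok=D>0; hsv=cv2.cvtColor(I,cv2.COLOR_BGR2HSV)
    b=ok&(np.abs(C[...,2])<.05)
    bench=b&(hsv[...,0]<20)&(hsv[...,1]>120)
    print(n,'bench z',np.median(C[bench][:,2]))
    # green
    g=ok&(hsv[...,0]>55)&(hsv[...,0]<90)&(hsv[...,1]>80)&(C[...,2]>.035)&(C[...,2]<.055)
    P=C[g]; r=cv2.minAreaRect((P[:,:2]*1000).astype(np.float32)); print('green',g.sum(),r,np.median(P[:,2]))
    box=cv2.boxPoints(r); print(box)
    # mallet neighborhood
    from scipy import ndimage
    u,v=(398,221) if n=='top' else (312,160)
    sl=np.zeros_like(ok); sl[v-40:v+40,u-30:u+30]=1
    m=sl&ok&(C[...,2]>.02)&(C[...,2]<.2)
    L,k=ndimage.label(m)
    for i in range(1,k+1):
        P=C[L==i]
        if len(P)<40: continue
        print('obj',len(P),'uv',np.argwhere(L==i).mean(0)[::-1].round(),P.min(0).round(4),P.max(0).round(4), 'col',I[L==i].mean(0).round())
        for a,bb in((.02,.06),(.085,.14),(.145,.16)):
            Q=P[(P[:,2]>a)&(P[:,2]<bb)]
            if len(Q)>5:print('  z',a,len(Q),Q.mean(0).round(4),Q.min(0).round(4),Q.max(0).round(4))
    # bosses
    y=ok&(hsv[...,0]>15)&(hsv[...,0]<32)&(hsv[...,1]>120)&(C[...,2]>.05)&(C[...,2]<.085)
    L,k=ndimage.label(y)
    for i in range(1,k+1):
        P=C[L==i]
        if len(P)>15: print('boss',len(P),np.argwhere(L==i).mean(0)[::-1].round(1),P.mean(0).round(4),np.median(P[:,2]).round(4),P.max(0).round(4))
E
python3 m.py
python3 - <<'E'
from h import *
for n in('top','side'):
    get_image(n)
    for q in('boss_a','boss_b','holder','mallet'):
        for r in tip_of(n,q): print(n,q,np.round(r['centre'],1),round(r['p'],2),onplane(n,r['centre'],.07 if 'boss' in q else 0).round(4))
o=get_obs(); print(R.from_rotvec(o['tool_rot']).as_matrix().round(3))
E
```

```text
top bench z 0.00043493562111918127
green 1419 ((499.17657470703125, -31.937301635742188), (82.33070373535156, 188.8281707763672), 31.461750030517578) 0.045177484627625386
[[ 414.78552    27.111454]
 [ 513.34045  -133.95686 ]
 [ 583.5676    -90.98605 ]
 [ 485.0127     70.08226 ]]
obj 196 uv [397. 185.] [ 0.5089 -0.3426  0.0206] [ 0.5345 -0.3032  0.0741] col [94. 43. 23.]
  z 0.02 116 [ 0.5171 -0.3151  0.0414] [ 0.5089 -0.3373  0.0206] [ 0.5345 -0.3032  0.0599]
obj 589 uv [398. 221.] [ 0.4094 -0.3232  0.0218] [ 0.4539 -0.279   0.1544] col [105. 134. 150.]
  z 0.02 119 [ 0.4249 -0.2874  0.0431] [ 0.4094 -0.3117  0.0218] [ 0.4527 -0.279   0.0599]
  z 0.085 114 [ 0.4289 -0.294   0.1122] [ 0.4202 -0.3111  0.0851] [ 0.4447 -0.2891  0.1388]
  z 0.145 135 [ 0.4326 -0.3015  0.15  ] [ 0.4207 -0.3144  0.1451] [ 0.4448 -0.2899  0.1544]
boss 70 [286.1 190. ] [ 0.5231 -0.0697  0.0709] 0.0711 [ 0.5325 -0.0606  0.074 ]
boss 70 [252.8 214.4] [0.476  0.0065 0.0704] 0.0704 [0.486  0.015  0.0737]
boss 79 [199.3 287.2] [0.333  0.1281 0.0714] 0.0716 [0.3421 0.1372 0.076 ]
boss 84 [166.6 318.7] [0.2763 0.19
[... 2468 characters left out ...]
705 0.1973 0.07  ]
side boss_a [275.6 230.4] 0.73 [0.4843 0.0045 0.07  ]
side boss_a [340.2 278.6] 0.63 [0.3295 0.1212 0.07  ]
side boss_b [264.1 205.2] 0.92 [ 0.5281 -0.0797  0.07  ]
side boss_b [369.8 314.3] 0.79 [0.2705 0.1973 0.07  ]
side boss_b [275.6 230.4] 0.73 [0.4843 0.0045 0.07  ]
side boss_b [340.2 278.6] 0.63 [0.3295 0.1212 0.07  ]
side holder [350.1 313. ] 0.98 [0.2997 0.1508 0.    ]
side holder [270.3 239.4] 0.77 [ 0.5039 -0.0327  0.    ]
side mallet [307.9 180.1] 0.77 [ 0.4381 -0.2988  0.    ]
side mallet [323.2 160.3] 0.65 [ 0.4012 -0.4139  0.    ]
side mallet [278.3 168.8] 0.55 [ 0.5355 -0.3411  0.    ]
[[-0.     0.935  0.354]
 [ 0.     0.354 -0.935]
 [-1.     0.    -0.   ]]
```

Measurements agree: mallet about (0.432, -0.301), bosses (0.523, -0.070) and (0.476, 0.0065), 90 mm apart. I'll move above the mallet.

Call:
carry_out(increments=[[[0, 0, 0], [0.75, 1, 0], 1], [[0, 0, 0], [0.75, 1, 0], 1], [[0, 0, 0], [0.75, 1, 0], 1], [[0, 0, 0], [0.75, 1, 0], 1], [[0, 0, 0], [0.75, 1, 0], 1], [[0, 0, 0], [0.75, 1, 0], 1], [[0, 0, 0], [0.75, 1, 0], 1], [[0, 0, 0], [0.75, 1, 0], 1]])

```text
t: 1.9
tool_pos: [0.3428, -0.4206, 0.4049]
tool_rot: [0.942, 1.356, -0.944]
contact_force: [1.0, -0.5, -0.3]
opening: 0.0854
```

Call:
carry_out(increments=[[[0, 0, 0], [0.75, 1, 0], 1], [[0, 0, 0], [0.75, 1, 0], 1], [[0, 0, 0], [0.75, 1, 0], 1], [[0, 0, 0], [0.75, 1, 0], 1], [[0, 0, 0], [0.75, 1, 0], 1], [[0, 0, 0], [0.75, 1, 0], 1], [[0, 0, 0], [0, 0, 0], 1]])

```text
t: 2.6
tool_pos: [0.4369, -0.2932, 0.4059]
tool_rot: [0.94, 1.354, -0.941]
contact_force: [-0.9, -0.1, 0.1]
opening: 0.0856
```

Call:
carry_out(increments=[[[0, 0, 0], [-0.24, -0.38, 0], 1], [[0, 0, 0], [0, 0, 0], 1], [[0, 0, 0], [0, 0, -0.8], 1], [[0, 0, 0], [0, 0, -0.8], 1], [[0, 0, 0], [0, 0, 0], 1]])

```text
t: 3.1
tool_pos: [0.4299, -0.3035, 0.371]
tool_rot: [0.941, 1.353, -0.945]
contact_force: [0.4, 0.3, -0.4]
opening: 0.0857
```

```bash
cat > p.py <<'E'
import sys
from h import *
o=get_obs(); print(o['t'],o['tool_pos'].round(4),o['contact_force'].round(1),o['opening'].round(4)); print(R.from_rotvec(o['tool_rot']).as_matrix().round(4))
if len(sys.argv)>1:
    for n in ('side','top'):
        I,D=get_image(n); cv2.imwrite(f'pics/{n}{sys.argv[1]}.png',I); np.save(f'{n}{sys.argv[1]}.npy',D)
E
python3 p.py 1
```

```text
Traceback (most recent call last):
  File "p.py", line 3, in <module>
    o=get_obs(); print(o['t'],o['tool_pos'].round(4),o['contact_force'].round(1),o['opening'].round(4)); print(R.from_rotvec(o['tool_rot']).as_matrix().round(4))
                                                                                 ^^^^^^^^^^^^^^^^^^
AttributeError: 'float' object has no attribute 'round'
```

```bash
sed -i "s/o\['opening'\].round(4)/round(o['opening'],4)/" p.py; python3 p.py 1
```

```text
3.1 [ 0.4299 -0.3035  0.371 ] [ 0.4  0.3 -0.4] 0.0857
[[ 0.0014  0.9374  0.3482]
 [-0.0036  0.3482 -0.9374]
 [-1.      0.      0.0039]]
```

View pics/side1.png

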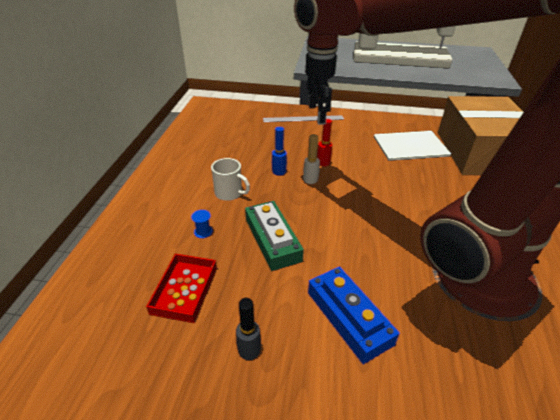

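The gripper, at side (320,95), hangs above the mallet with nothing in the way. I'll go down and grip.

Call:
carry_out(increments=[[[0, 0, 0], [0.1, 0.12, -0.6], 1], [[0, 0, 0], [0, 0, -0.8], 1], [[0, 0, 0], [0, 0, -0.8], 1], [[0, 0, 0], [0, 0, -0.8], 1], [[0, 0, 0], [0, 0, -0.8], 1], [[0, 0, 0], [0, 0, 0], 1]])

```text
t: 3.8
tool_pos: [0.4332, -0.3006, 0.2939]
tool_rot: [0.939, 1.347, -0.944]
contact_force: [-0.8, 0.1, -0.4]
opening: 0.0854
```

Call:
carry_out(increments=[[[0, 0, 0], [-0.04, 0, -0.22], 1], [[0, 0, 0], [0, 0, 0], 0.5], [[0, 0, 0], [0, 0, 0], 0.3], [[0, 0, 0], [0, 0, 0], 0], [[0, 0, 0], [0, 0, 0], 0], [[0, 0, 0], [0, 0, 0], 0], [[0, 0, 0], [0, 0, 0], 0], [[0, 0, 0], [0, 0, 0], 0]], squeeze=70)

```text
t: 4.6
tool_pos: [0.4333, -0.3009, 0.2922]
tool_rot: [0.938, 1.342, -0.943]
contact_force: [0.2, 0.3, -1.2]
opening: 0.0243
```

```bash
python3 p.py 2; python3 -c "
import cv2,numpy as np
a=cv2.imread('pics/side2.png')[60:210,230:400];b=cv2.imread('pics/top2.png')[120:280,320:500]
cv2.imwrite('pics/c2.png',np.hstack([cv2.resize(a,(400,400)),cv2.resize(b,(400,400))]))"
```

```text
4.6 [ 0.4333 -0.3009  0.2922] [ 0.2  0.3 -1.2] 0.0243
[[ 0.0107  0.937   0.3492]
 [-0.0112  0.3493 -0.9369]
 [-0.9999  0.0061  0.0142]]
```

View picture.

View pics/c2.png

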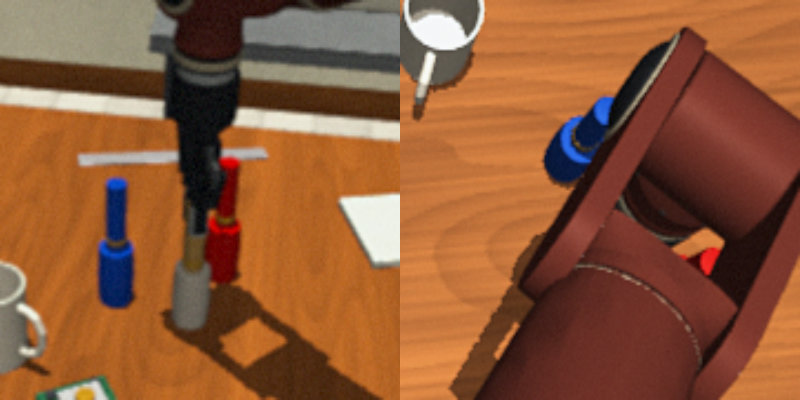

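Call:
carry_out(increments=[[[0, 0, 0], [0, 0, 0.5], 0], [[0, 0, 0], [0, 0, 0.5], 0], [[0, 0, 0], [0, 0, 0.5], 0], [[0, 0, 0], [0, 0, 0], 0]])

```text
t: 5.1
tool_pos: [0.4328, -0.3005, 0.3235]
tool_rot: [0.938, 1.344, -0.943]
contact_force: [-0.2, -0.4, -2.6]
opening: 0.0242
```

```bash
python3 p.py 3; python3 -c "
import cv2,numpy as np
a=cv2.imread('pics/side3.png')[60:210,230:400];b=cv2.imread('pics/top3.png')[120:280,320:500]
cv2.imwrite('pics/c3.png',np.hstack([cv2.resize(a,(400,400)),cv2.resize(b,(400,400))]))"
```

```text
5.1 [ 0.4328 -0.3005  0.3235] [-0.2 -0.4 -2.6] 0.0242
[[ 0.0086  0.937   0.3492]
 [-0.0096  0.3493 -0.937 ]
 [-0.9999  0.0047  0.012 ]]
```

View pics/c3.png

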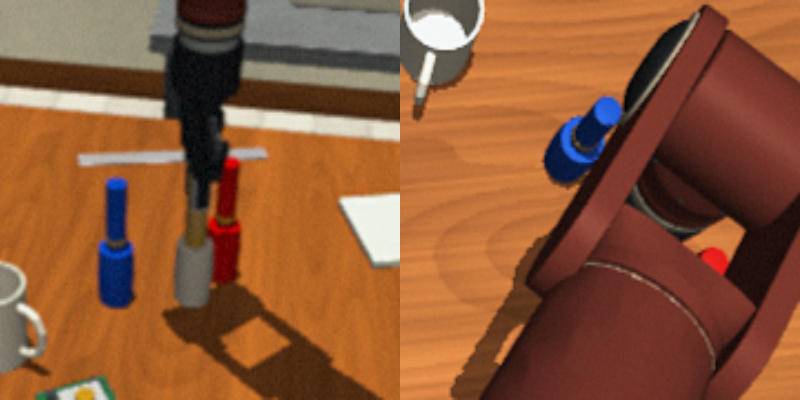

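The mallet is off the bench and hanging straight. I'll raise it and carry it over the far boss at (0.523, -0.070).

Call:
carry_out(increments=[[[0, 0, 0], [0, 0, 1], 0], [[0, 0, 0], [0, 0, 1], 0], [[0, 0, 0], [0, 0, 1], 0], [[0, 0, 0], [0.35, 0.9, 0.9], 0], [[0, 0, 0], [0.35, 0.9, 0], 0], [[0, 0, 0], [0.35, 0.9, 0], 0], [[0, 0, 0], [0.35, 0.9, 0], 0], [[0, 0, 0], [0.35, 0.9, 0], 0]])

```text
t: 6.0
tool_pos: [0.4661, -0.208, 0.398]
tool_rot: [0.944, 1.353, -0.948]
contact_force: [0.2, -0.6, -3.3]
opening: 0.0243
```

Call:
carry_out(increments=[[[0, 0, 0], [0.35, 0.9, 0], 0], [[0, 0, 0], [0.35, 0.9, 0], 0], [[0, 0, 0], [0.35, 0.9, 0], 0], [[0, 0, 0], [0.35, 0.9, 0], 0], [[0, 0, 0], [0.35, 0.9, 0], 0], [[0, 0, 0], [0.3, 0.8, 0], 0], [[0, 0, 0], [0, 0, 0], 0]])

```text
t: 6.7
tool_pos: [0.5077, -0.0953, 0.3932]
tool_rot: [0.943, 1.362, -0.948]
contact_force: [-0.2, -0.1, -3.5]
opening: 0.0245
```

```bash
python3 p.py
```

```text
6.7 [ 0.5077 -0.0953  0.3932] [-0.2 -0.1 -3.5] 0.0245
[[-6.300e-03  9.379e-01  3.468e-01]
 [ 9.000e-04  3.468e-01 -9.379e-01]
 [-1.000e+00 -5.600e-03 -3.000e-03]]
```

Call:
carry_out(increments=[[[-0.12, -0.17, 0], [0.4, 0.65, 0], 0], [[0, 0, 0], [0.4, 0.65, 0], 0], [[0, 0, 0], [0, 0, 0], 0]])

```text
t: 7.0
tool_pos: [0.5238, -0.069, 0.3917]
tool_rot: [0.938, 1.342, -0.947]
contact_force: [0.2, 0.9, -3.2]
opening: 0.024
```

```bash
cat > q.py <<'E'
from h import *
import sys
Rg=R.from_rotvec([0.938,1.343,-0.943])
o=get_obs(); Rc=R.from_rotvec(o['tool_rot'])
w=(Rg*Rc.inv()).as_rotvec()
print('t',round(o['t'],2),'tcp',o['tool_pos'].round(4),'F',o['contact_force'].round(1),'fix turn units',(w*10).round(2))
off=np.array([-.001,0,-.292]); loc=Rg.inv().apply(off)
b=o['tool_pos']+Rc.apply(loc); print('mallet bottom',b.round(4), 'to N',(np.array([.5228,-.0692])-b[:2]).round(4),'to P',(np.array([.4757,.0073])-b[:2]).round(4))
E
python3 q.py; python3 p.py 4;python3 -c "
import cv2,numpy as np
a=cv2.imread('pics/side4.png')[120:300,180:360];b=cv2.imread('pics/top4.png')[120:280,180:360]
cv2.imwrite('pics/c4.png',np.hstack([cv2.resize(a,(400,400)),cv2.resize(b,(400,400))]))"
```

```text
t 7.0 tcp [ 0.5238 -0.069   0.3917] F [ 0.2  0.9 -3.2] fix turn units [ 0.02 -0.02  0.03]
mallet bottom [ 0.5222 -0.0695  0.0997] to N [0.0006 0.0003] to P [-0.0465  0.0768]
7.0 [ 0.5238 -0.069   0.3917] [ 0.2  0.9 -3.2] 0.024
[[ 0.0078  0.9381  0.3463]
 [-0.0121  0.3464 -0.938 ]
 [-0.9999  0.0031  0.014 ]]
```

View pics/c4.png

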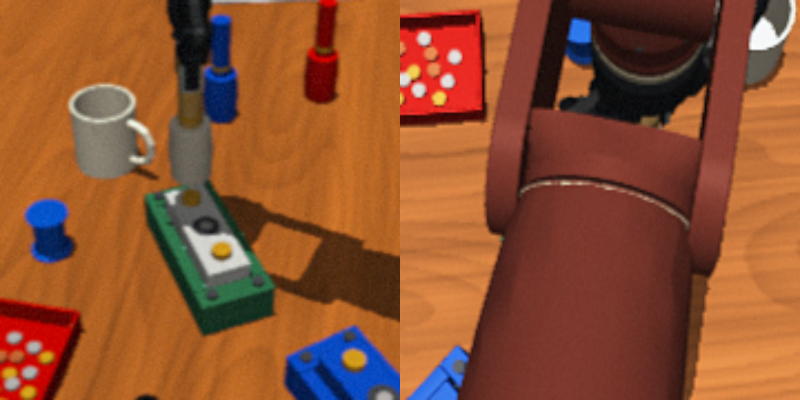

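Mallet is over the far boss. I'll lower slowly, watching the force.

Call:
carry_out(increments=[[[0, 0, 0], [0, 0, -0.5], 0], [[0, 0, 0], [0, 0, -0.5], 0], [[0, 0, 0], [0, 0, 0], 0], [[0, 0, 0], [0, 0, 0], 0]])

```text
t: 7.5
tool_pos: [0.5226, -0.0714, 0.369]
tool_rot: [0.939, 1.343, -0.952]
contact_force: [1.0, -0.3, -3.3]
opening: 0.0244
```

Call:
carry_out(increments=[[[0, 0, 0], [0, 0, -0.15], 0], [[0, 0, 0], [0, 0, -0.1], 0], [[0, 0, 0], [0, 0, 0], 0]])

```text
t: 7.8
tool_pos: [0.5225, -0.0718, 0.3635]
tool_rot: [0.939, 1.343, -0.953]
contact_force: [-0.9, -0.0, -3.4]
opening: 0.0244
```

Call:
carry_out(increments=[[[0, 0, 0], [0.05, 0.13, -0.05], 0], [[0, 0, 0], [0, 0, -0.1], 0], [[0, 0, 0], [0, 0, 0], 0]])

```text
t: 8.1
tool_pos: [0.5241, -0.069, 0.3627]
tool_rot: [0.94, 1.34, -0.951]
contact_force: [0.9, 0.0, -2.9]
opening: 0.0242
```

Call:
carry_out(increments=[[[0, 0, 0], [0, 0, -0.12], 0], [[0, 0, 0], [0, 0, 0], 0]])

```text
t: 8.3
tool_pos: [0.5245, -0.0689, 0.3613]
tool_rot: [0.94, 1.338, -0.95]
contact_force: [-0.3, 0.6, -3.0]
opening: 0.0243
```

Call:
carry_out(increments=[[[0, 0, 0], [0, 0, -0.12], 0], [[0, 0, 0], [0, 0, 0], 0]])

```text
t: 8.5
tool_pos: [0.5247, -0.0689, 0.3599]
tool_rot: [0.941, 1.337, -0.949]
contact_force: [-0.1, -0.5, -2.0]
opening: 0.0246
```

Call:
carry_out(increments=[[[0, 0, 0], [0, 0, -0.12], 0], [[0, 0, 0], [0, 0, 0], 0]])

```text
t: 8.7
tool_pos: [0.5248, -0.0689, 0.358]
tool_rot: [0.941, 1.337, -0.949]
contact_force: [-0.9, 0.2, -0.2]
opening: 0.0247
```

Call:
carry_out(increments=[[[0, 0, 0], [0, 0, -0.12], 0], [[0, 0, 0], [0, 0, 0], 0]])

```text
t: 8.9
tool_pos: [0.5248, -0.0688, 0.3559]
tool_rot: [0.941, 1.337, -0.949]
contact_force: [-0.5, -0.3, 0.1]
opening: 0.0245
```

```bash
python3 q.py
```

```text
t 8.9 tcp [ 0.5248 -0.0688  0.3559] F [-0.5 -0.3  0.1] fix turn units [0.03 0.02 0.07]
mallet bottom [ 0.5244 -0.0698  0.0639] to N [-0.0016  0.0006] to P [-0.0487  0.0771]
```

```bash
cat > view.py <<'E'
from h import *
import sys
k=sys.argv[1]
I,D=get_image('side'); cv2.imwrite(f'pics/s{k}.png',I); np.save(f's{k}.npy',D)
cv2.imwrite(f'pics/z{k}.png',cv2.resize(I[150:290,220:340],(686,800) if 0 else (514,600),interpolation=cv2.INTER_CUBIC))
C=cloud('side',D); hsv=cv2.cvtColor(I,cv2.COLOR_BGR2HSV)
ct=np.array([.4993,-.031]); y=np.array([.4757-.5228,.0073+.0692]); y/=np.linalg.norm(y); x=np.array([y[1],-y[0]])
L=np.stack([(C[...,:2]-ct)@x,(C[...,:2]-ct)@y],-1)
white=(hsv[...,1]<60)&(hsv[...,2]>90)&(D>0)&(abs(L[...,0])<.020)&(abs(L[...,1])<.066)&(C[...,2]>.03)&(C[...,2]<.075)
P=np.c_[L[white],C[white][:,2]]
for a in np.arange(-.07,.07,.02):
    s=(P[:,1]>=a)&(P[:,1]<a+.02)
    if s.sum()>5: print(round(a+.01,2),s.sum(),np.median(P[s,2]).round(4))
g=(hsv[...,0]>55)&(hsv[...,0]<90)&(hsv[...,1]>80)&(abs(L[...,0])<.042)&(abs(L[...,1])<.096)&(C[...,2]>.04)
print('green top',np.median(C[g][:,2]).round(4))
E
python3 view.py 5
python3 - <<'E'
import re
s=open('view.py').read().replace("get_image('side'); cv2.imwrite(f'pics/s{k}.png',I); np.save(f's{k}.npy',D)","(cv2.imread('pics/side0.png'),np.load('side0.npy'))")
open('view0.py','w').write(s)
E
echo initial; python3 view0.py zz
```

```text
-0.06 9 0.0553
-0.04 23 0.0593
-0.02 58 0.0593
0.0 18 0.0598
0.02 70 0.0609
0.04 48 0.0628
0.06 75 0.0643
green top 0.0464
initial
-0.06 36 0.0641
-0.04 63 0.0647
-0.02 82 0.0637
0.0 82 0.0642
0.02 93 0.0634
0.04 50 0.0634
0.06 82 0.0628
green top 0.0461
```

View pics/z5.png

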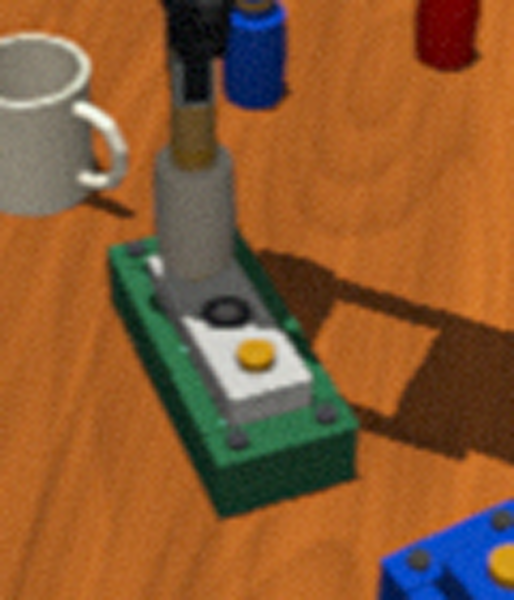

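The far end has gone down about 5 to 6 mm and the near end stayed put. The mallet isn't slipping in the grip. Next is the near boss.

Call:
carry_out(increments=[[[0, 0, 0], [0, 0, 0.5], 0], [[0, 0, 0], [0, 0, 0.5], 0], [[0.03, 0.02, 0.07], [-0.5, 0.78, 0.1], 0], [[0, 0, 0], [-0.5, 0.78, 0], 0], [[0, 0, 0], [-0.5, 0.78, 0], 0], [[0, 0, 0], [-0.5, 0.78, 0], 0], [[0, 0, 0], [-0.4, 0.7, 0], 0], [[0, 0, 0], [0, 0, 0], 0]])

```text
t: 9.75
tool_pos: [0.4725, 0.0122, 0.3759]
tool_rot: [0.937, 1.345, -0.945]
contact_force: [0.6, -1.1, -3.1]
opening: 0.0244
```

```bash
python3 q.py
```

```text
t 9.75 tcp [0.4725 0.0122 0.3759] F [ 0.6 -1.1 -3.1] fix turn units [ 0.   -0.03  0.  ]
mallet bottom [0.4706 0.0121 0.0839] to N [ 0.0522 -0.0813] to P [ 0.0051 -0.0048]
```

Call:
carry_out(increments=[[[0, -0.03, 0], [0.25, -0.24, 0], 0], [[0, 0, 0], [0, 0, 0], 0], [[0, 0, 0], [0, 0, -0.3], 0], [[0, 0, 0], [0, 0, -0.2], 0], [[0, 0, 0], [0, 0, 0], 0], [[0, 0, 0], [0, 0, 0], 0]])

```text
t: 10.35
tool_pos: [0.4783, 0.0063, 0.3645]
tool_rot: [0.937, 1.342, -0.945]
contact_force: [-0.2, -0.6, -3.1]
opening: 0.0241
```

```bash
python3 q.py
```

```text
t 10.35 tcp [0.4783 0.0063 0.3645] F [-0.2 -0.6 -3.1] fix turn units [0.02 0.   0.01]
mallet bottom [0.4773 0.0058 0.0725] to N [ 0.0455 -0.075 ] to P [-0.0016  0.0015]
```

Call:
carry_out(increments=[[[0, 0, 0], [-0.06, 0.06, -0.15], 0], [[0, 0, 0], [0, 0, -0.15], 0], [[0, 0, 0], [0, 0, -0.15], 0], [[0, 0, 0], [0, 0, 0], 0], [[0, 0, 0], [0, 0, 0], 0]])

```text
t: 10.85
tool_pos: [0.4779, 0.0073, 0.3581]
tool_rot: [0.939, 1.337, -0.943]
contact_force: [0.6, 0.6, -0.2]
opening: 0.0243
```

Call:
carry_out(increments=[[[0, 0, 0], [0, 0, -0.15], 0], [[0, 0, 0], [0, 0, 0], 0]])

```text
t: 11.05
tool_pos: [0.478, 0.0074, 0.3555]
tool_rot: [0.939, 1.336, -0.942]
contact_force: [-0.7, -0.8, -3.5]
opening: 0.0245
```

Call:
carry_out(increments=[[[0, 0, 0], [0, 0, -0.12], 0], [[0, 0, 0], [0, 0, 0], 0]])

```text
t: 11.25
tool_pos: [0.4782, 0.0074, 0.3535]
tool_rot: [0.939, 1.336, -0.942]
contact_force: [-0.6, 0.7, -0.4]
opening: 0.0245
```

Call:
carry_out(increments=[[[0, 0, 0], [0, 0, -0.1], 0], [[0, 0, 0], [0, 0, 0], 0]])

```text
t: 11.45
tool_pos: [0.4783, 0.0073, 0.3519]
tool_rot: [0.939, 1.335, -0.942]
contact_force: [-1.2, -0.6, -0.0]
opening: 0.0247
```

```bash
python3 q.py; python3 view.py 6
```

```text
t 11.45 tcp [0.4783 0.0073 0.3519] F [-1.2 -0.6 -0. ] fix turn units [0.03 0.07 0.01]
mallet bottom [0.4792 0.0064 0.0599] to N [ 0.0436 -0.0756] to P [-0.0035  0.0009]
-0.06 37 0.0568
-0.04 37 0.0561
-0.02 39 0.0558
0.0 25 0.0549
0.02 9 0.0537
0.04 16 0.0533
0.06 131 0.053
green top 0.0465
```

View pics/z6.png

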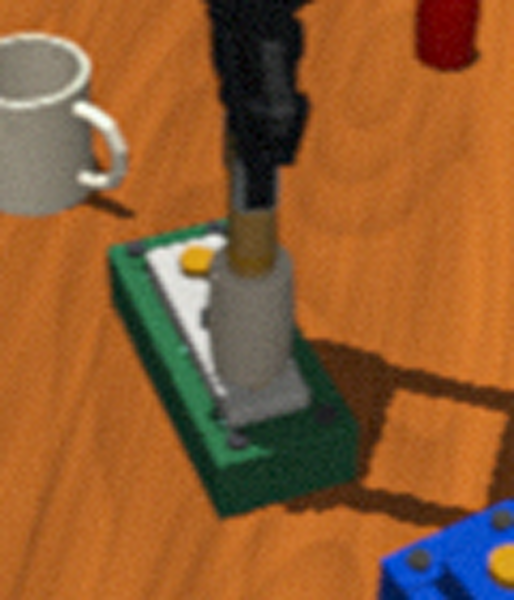

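Call:
carry_out(increments=[[[0, 0, 0], [0, 0, 0.5], 0], [[0, 0, 0], [0, 0, 0.5], 0], [[0.03, 0.07, 0.01], [0.4, -0.71, 0.1], 0], [[0, 0, 0], [0.4, -0.71, 0], 0], [[0, 0, 0], [0.4, -0.71, 0], 0], [[0, 0, 0], [0.4, -0.71, 0], 0], [[0, 0, 0], [0.4, -0.71, 0], 0], [[0, 0, 0], [0, 0, 0], 0]])

```text
t: 12.3
tool_pos: [0.5209, -0.071, 0.3715]
tool_rot: [0.937, 1.347, -0.947]
contact_force: [0.1, -0.3, -4.4]
opening: 0.0239
```

```bash
python3 q.py
```

```text
t 12.3 tcp [ 0.5209 -0.071   0.3715] F [ 0.1 -0.3 -4.4] fix turn units [-0.   -0.05  0.01]
mallet bottom [ 0.5184 -0.0709  0.0795] to N [0.0044 0.0017] to P [-0.0427  0.0782]
```

Call:
carry_out(increments=[[[0, -0.05, 0], [0.18, 0.08, 0], 0], [[0, 0, 0], [0, 0, 0], 0], [[0, 0, 0], [0, 0, -0.25], 0], [[0, 0, 0], [0, 0, -0.2], 0], [[0, 0, 0], [0, 0, 0], 0], [[0, 0, 0], [0, 0, 0], 0]])

```text
t: 12.9
tool_pos: [0.5245, -0.0688, 0.3603]
tool_rot: [0.939, 1.346, -0.944]
contact_force: [-0.2, 0.2, -3.5]
opening: 0.0241
```

```bash
python3 q.py
```

```text
t 12.9 tcp [ 0.5245 -0.0688  0.3603] F [-0.2  0.2 -3.5] fix turn units [-0.02 -0.03  0.01]
mallet bottom [ 0.5227 -0.0681  0.0683] to N [ 0.0001 -0.0011] to P [-0.047   0.0754]
```

Call:
carry_out(increments=[[[0, 0, 0], [0, 0, -0.15], 0], [[0, 0, 0], [0, 0, -0.15], 0], [[0, 0, 0], [0, 0, 0], 0], [[0, 0, 0], [0, 0, -0.12], 0], [[0, 0, 0], [0, 0, 0], 0]])

```text
t: 13.4
tool_pos: [0.525, -0.0685, 0.3539]
tool_rot: [0.94, 1.343, -0.942]
contact_force: [1.1, 0.5, -3.0]
opening: 0.0246
```

Call:
carry_out(increments=[[[0, 0, 0], [0, 0, -0.12], 0], [[0, 0, 0], [0, 0, 0], 0]])

```text
t: 13.6
tool_pos: [0.5252, -0.0685, 0.3522]
tool_rot: [0.94, 1.342, -0.941]
contact_force: [-0.8, -0.1, -3.3]
opening: 0.0242
```

Call:
carry_out(increments=[[[0, 0, 0], [0, 0, -0.12], 0], [[0, 0, 0], [0, 0, 0], 0]])

```text
t: 13.8
tool_pos: [0.5254, -0.0685, 0.3504]
tool_rot: [0.94, 1.341, -0.94]
contact_force: [-0.0, 0.9, -2.5]
opening: 0.0242
```

Call:
carry_out(increments=[[[0, 0, 0], [0, 0, -0.12], 0], [[0, 0, 0], [0, 0, 0], 0]])

```text
t: 14.0
tool_pos: [0.5255, -0.0685, 0.3485]
tool_rot: [0.941, 1.341, -0.94]
contact_force: [-0.8, 0.6, 0.2]
opening: 0.0244
```

```bash
python3 q.py; python3 view.py 7
```

```text
t 14.0 tcp [ 0.5255 -0.0685  0.3485] F [-0.8  0.6  0.2] fix turn units [-0.02  0.03  0.  ]
mallet bottom [ 0.5254 -0.068   0.0565] to N [-0.0026 -0.0012] to P [-0.0497  0.0753]
-0.04 34 0.0502
-0.02 98 0.0516
0.0 18 0.0514
0.02 82 0.0515
0.04 43 0.0527
0.06 80 0.0535
green top 0.0463
```

Call:
carry_out(increments=[[[0, 0, 0], [0, 0, 0.5], 0], [[0, 0, 0], [0, 0, 0.5], 0], [[-0.02, 0.03, 0], [-0.45, 0.71, 0.1], 0], [[0, 0, 0], [-0.45, 0.71, 0], 0], [[0, 0, 0], [-0.45, 0.71, 0], 0], [[0, 0, 0], [-0.45, 0.71, 0], 0], [[0, 0, 0], [-0.45, 0.71, 0], 0], [[0, 0, 0], [0, 0, 0], 0]])

```text
t: 14.85
tool_pos: [0.4748, 0.0091, 0.3682]
tool_rot: [0.937, 1.348, -0.945]
contact_force: [-0.3, -0.2, -2.9]
opening: 0.0243
```

```bash
python3 q.py
```

```text
t 14.85 tcp [0.4748 0.0091 0.3682] F [-0.3 -0.2 -2.9] fix turn units [-0.01 -0.05 -0.01]
mallet bottom [0.4724 0.0094 0.0762] to N [ 0.0504 -0.0786] to P [ 0.0033 -0.0021]
```

Call:
carry_out(increments=[[[0, -0.05, 0], [0.12, -0.1, 0], 0], [[0, 0, 0], [0, 0, 0], 0], [[0, 0, 0], [0, 0, -0.25], 0], [[0, 0, 0], [0, 0, -0.25], 0], [[0, 0, 0], [0, 0, 0], 0], [[0, 0, 0], [0, 0, -0.15], 0], [[0, 0, 0], [0, 0, 0], 0]])

```text
t: 15.55
tool_pos: [0.4775, 0.0066, 0.3534]
tool_rot: [0.938, 1.343, -0.943]
contact_force: [0.2, -0.4, -3.5]
opening: 0.0242
```

```bash
python3 q.py
```

```text
t 15.55 tcp [0.4775 0.0066 0.3534] F [ 0.2 -0.4 -3.5] fix turn units [-0.  0.  0.]
mallet bottom [0.4765 0.0066 0.0614] to N [ 0.0463 -0.0758] to P [-0.0008  0.0007]
```

Call:
carry_out(increments=[[[0, 0, 0], [0, 0, -0.15], 0], [[0, 0, 0], [0, 0, 0], 0], [[0, 0, 0], [0, 0, -0.12], 0], [[0, 0, 0], [0, 0, 0], 0]])

```text
t: 15.95
tool_pos: [0.4783, 0.0064, 0.3498]
tool_rot: [0.939, 1.339, -0.941]
contact_force: [-0.4, -0.8, -3.8]
opening: 0.0242
```

Call:
carry_out(increments=[[[0, 0, 0], [0, 0, -0.12], 0], [[0, 0, 0], [0, 0, 0], 0]])

```text
t: 16.15
tool_pos: [0.4785, 0.0064, 0.3483]
tool_rot: [0.94, 1.338, -0.94]
contact_force: [0.1, -0.1, -3.2]
opening: 0.0241
```

Call:
carry_out(increments=[[[0, 0, 0], [0, 0, -0.1], 0], [[0, 0, 0], [0, 0, 0], 0]])

```text
t: 16.35
tool_pos: [0.4787, 0.0064, 0.347]
tool_rot: [0.94, 1.337, -0.94]
contact_force: [-0.2, 0.9, -0.5]
opening: 0.0245
```

Call:
carry_out(increments=[[[0, 0, 0], [0, 0, -0.1], 0], [[0, 0, 0], [0, 0, -0.06], 0]])

```text
t: 16.55
tool_pos: [0.4791, 0.0063, 0.3452]
tool_rot: [0.94, 1.336, -0.939]
contact_force: [-1.9, 1.4, 6.1]
opening: 0.0241
```

Call:
carry_out(increments=[[[0, 0, 0], [0, 0, -0.08], 0]])

```text
t: 16.65
tool_pos: [0.4793, 0.0064, 0.3449]
tool_rot: [0.941, 1.335, -0.939]
contact_force: [-2.5, 0.2, 9.4]
opening: 0.0241
```

Call:
carry_out(increments=[[[0, 0, 0], [0, 0, -0.08], 0]])

```text
t: 16.75
tool_pos: [0.4796, 0.0064, 0.3449]
tool_rot: [0.941, 1.335, -0.938]
contact_force: [-4.1, 1.3, 9.7]
opening: 0.0242
```

```bash
python3 q.py; python3 view.py 8
```

```text
t 16.75 tcp [0.4796 0.0064 0.3449] F [-4.1  1.3  9.7] fix turn units [0.01 0.09 0.  ]
mallet bottom [0.4814 0.0062 0.0529] to N [ 0.0414 -0.0754] to P [-0.0057  0.0011]
-0.06 35 0.0503
-0.04 40 0.0492
-0.02 39 0.0488
0.0 21 0.0479
0.02 9 0.047
0.04 12 0.046
0.06 167 0.0471
green top 0.0463
```

The near end is at its stop: z is no longer changing and the force is rising. One slightly firmer press to seat it, then the far boss.

Call:
carry_out(increments=[[[0, 0, 0], [-0.05, 0, -0.15], 0], [[0, 0, 0], [0, 0, -0.15], 0]])

```text
t: 17.0
tool_pos: [0.4797, 0.0065, 0.3444]
tool_rot: [0.942, 1.332, -0.936]
contact_force: [-5.5, 2.3, 14.9]
opening: 0.0241
```

Call:
carry_out(increments=[[[0, 0, 0], [0, 0, 0.5], 0], [[0, 0, 0], [0, 0, 0.5], 0], [[0.01, 0.06, 0], [0.38, -0.7, 0.1], 0], [[0, 0, 0], [0.38, -0.7, 0], 0], [[0, 0, 0], [0.38, -0.7, 0], 0], [[0, 0, 0], [0.38, -0.7, 0], 0], [[0, 0, 0], [0.38, -0.7, 0], 0], [[0, 0, 0], [0, 0, 0], 0]])

```text
t: 17.8
tool_pos: [0.5199, -0.0706, 0.3626]
tool_rot: [0.94, 1.342, -0.943]
contact_force: [-0.4, -1.1, -2.5]
opening: 0.0242
```

```bash
python3 q.py
```

```text
t 17.8 tcp [ 0.5199 -0.0706  0.3626] F [-0.4 -1.1 -2.5] fix turn units [-0.01  0.01  0.01]
mallet bottom [ 0.5193 -0.0704  0.0706] to N [0.0035 0.0012] to P [-0.0436  0.0777]
```

Call:
carry_out(increments=[[[0, 0, 0], [0.14, 0.05, 0], 0], [[0, 0, 0], [0, 0, 0], 0], [[0, 0, 0], [0, 0, -0.25], 0], [[0, 0, 0], [0, 0, -0.15], 0], [[0, 0, 0], [0, 0, 0], 0], [[0, 0, 0], [0, 0, -0.12], 0], [[0, 0, 0], [0, 0, 0], 0]])

```text
t: 18.5
tool_pos: [0.5226, -0.0689, 0.3498]
tool_rot: [0.94, 1.346, -0.943]
contact_force: [-0.7, 0.1, -2.8]
opening: 0.0242
```

```bash
python3 q.py
```

```text
t 18.5 tcp [ 0.5226 -0.0689  0.3498] F [-0.7  0.1 -2.8] fix turn units [-0.03 -0.02  0.  ]
mallet bottom [ 0.5211 -0.0681  0.0579] to N [ 0.0017 -0.0011] to P [-0.0454  0.0754]
```

Call:
carry_out(increments=[[[0, 0, 0], [0, 0, -0.12], 0], [[0, 0, 0], [0, 0, -0.1], 0], [[0, 0, 0], [0, 0, -0.1], 0]])

```text
t: 18.8
tool_pos: [0.5232, -0.0688, 0.3466]
tool_rot: [0.941, 1.342, -0.94]
contact_force: [-2.0, 0.5, 3.6]
opening: 0.0243
```

Call:
carry_out(increments=[[[0, 0, 0], [0, 0, -0.1], 0], [[0, 0, 0], [0, 0, -0.1], 0]])

```text
t: 19.0
tool_pos: [0.5235, -0.0688, 0.3446]
tool_rot: [0.941, 1.342, -0.94]
contact_force: [-3.5, 1.5, 9.8]
opening: 0.0243
```

Call:
carry_out(increments=[[[0, 0, 0], [0, 0, -0.12], 0]])

```text
t: 19.1
tool_pos: [0.5239, -0.0688, 0.3443]
tool_rot: [0.941, 1.341, -0.939]
contact_force: [-5.0, 2.1, 12.4]
opening: 0.0241
```

Call:
carry_out(increments=[[[0, 0, 0], [0, 0, -0.2], 0], [[0, 0, 0], [0, 0, -0.2], 0]])

```text
t: 19.3
tool_pos: [0.5251, -0.0687, 0.3437]
tool_rot: [0.943, 1.339, -0.936]
contact_force: [-8.3, 3.5, 19.8]
opening: 0.0244
```

Call:
carry_out(increments=[[[0, 0, 0], [0, 0, 0.6], 0], [[0, 0, 0], [0, 0, 0.8], 0], [[0, 0, 0], [0, -0.6, 1], 0], [[0, 0, 0], [0, -0.9, 0.6], 0], [[0, 0, 0], [0, -0.9, 0], 0], [[0, 0, 0], [0, -0.9, 0], 0], [[0, 0, 0], [0, 0, 0], 0]])

```text
t: 20.0
tool_pos: [0.5247, -0.1367, 0.406]
tool_rot: [0.94, 1.336, -0.935]
contact_force: [0.1, 0.8, -3.8]
opening: 0.024
```

```bash
python3 q.py; python3 view.py 9
```

```text
t 20.0 tcp [ 0.5247 -0.1367  0.406 ] F [ 0.1  0.8 -3.8] fix turn units [-0.    0.1  -0.02]
mallet bottom [ 0.5265 -0.1366  0.114 ] to N [-0.0037  0.0674] to P [-0.0508  0.1439]
-0.06 34 0.0457
-0.04 63 0.0457
-0.02 80 0.0458
0.0 65 0.0463
0.02 93 0.0461
0.04 49 0.0459
0.06 87 0.0457
green top 0.0463
```

View pics/z9.png

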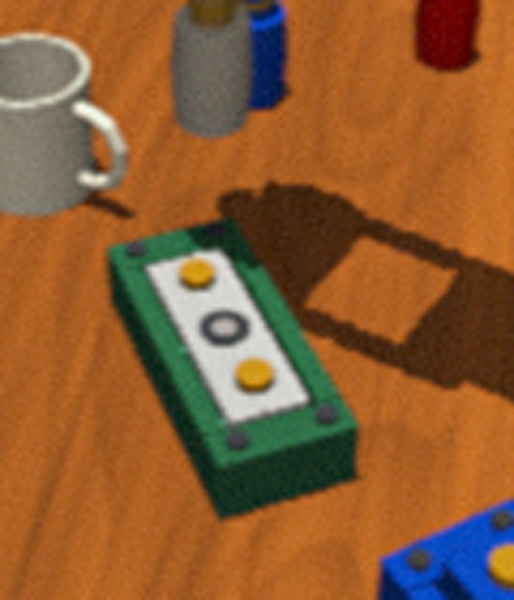

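The die is flush at both ends: its top reads 45.7 to 46.3 mm all along, and the holder top 46.3 mm. I'll take the mallet back to its place.

Call:
carry_out(increments=[[[0, 0.1, 0], [-0.55, -0.95, 0], 0], [[0, 0, 0], [-0.55, -0.95, 0], 0], [[0, 0, 0], [-0.55, -0.95, 0], 0], [[0, 0, 0], [-0.55, -0.95, 0], 0], [[0, 0, 0], [-0.55, -0.95, 0], 0], [[0, 0, 0], [-0.55, -0.95, 0], 0], [[0, 0, 0], [-0.55, -0.95, 0], 0], [[0, 0, 0], [-0.4, -0.8, 0], 0]])

```text
t: 20.85
tool_pos: [0.4375, -0.2827, 0.4024]
tool_rot: [0.934, 1.354, -0.931]
contact_force: [-0.2, 0.1, -3.8]
opening: 0.0241
```

Call:
carry_out(increments=[[[0, 0, 0], [0, 0, 0], 0], [[0, 0, 0], [0, 0, 0], 0]])

```text
t: 21.05
tool_pos: [0.437, -0.283, 0.4017]
tool_rot: [0.936, 1.355, -0.932]
contact_force: [-0.5, -0.1, -2.8]
opening: 0.0242
```

```bash
python3 q.py
```

```text
t 21.05 tcp [ 0.437  -0.283   0.4017] F [-0.5 -0.1 -2.8] fix turn units [-0.09 -0.03 -0.1 ]
mallet bottom [ 0.435  -0.2804  0.1097] to N [0.0878 0.2112] to P [0.0407 0.2877]
```

Next I'll correct the tilt, shift y by -17 mm and descend 95 mm, leaving about 15 mm to go.

Call:
carry_out(increments=[[[-0.09, -0.03, -0.1], [-0.1, -0.8, 0], 0], [[0, 0, 0], [0, 0, -0.8], 0], [[0, 0, 0], [0, 0, -0.8], 0], [[0, 0, 0], [0, 0, -0.8], 0], [[0, 0, 0], [0, 0, -0.8], 0], [[0, 0, 0], [0, 0, -0.8], 0], [[0, 0, 0], [0, 0, -0.3], 0], [[0, 0, 0], [0, 0, 0], 0]])

```text
t: 21.85
tool_pos: [0.4362, -0.2953, 0.3063]
tool_rot: [0.937, 1.35, -0.938]
contact_force: [0.5, 0.1, -3.4]
opening: 0.024
```

```bash
python3 q.py;python3 p.py 10;python3 -c "
import cv2,numpy as np
a=cv2.imread('pics/side10.png')[60:210,230:400]
cv2.imwrite('pics/c10.png',cv2.resize(a,(600,530)))"
```

```text
t 21.85 tcp [ 0.4362 -0.2953  0.3063] F [ 0.5  0.1 -3.4] fix turn units [-0.05 -0.02 -0.05]
mallet bottom [ 0.4345 -0.2939  0.0143] to N [0.0883 0.2247] to P [0.0412 0.3012]
21.85 [ 0.4362 -0.2953  0.3063] [ 0.5  0.1 -3.4] 0.024
[[ 0.0073  0.9353  0.3537]
 [-0.0053  0.3537 -0.9353]
 [-1.      0.005   0.0076]]
```

View pics/c10.png

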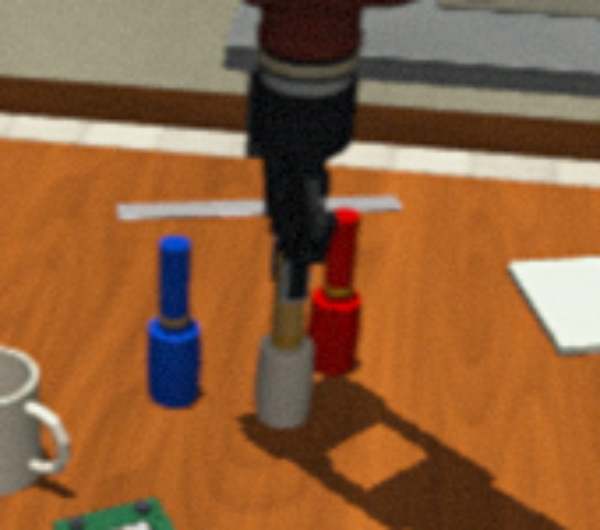

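The mallet is hanging upright about 14 mm above the bench, so I'll lower it to contact.

Call:
carry_out(increments=[[[-0.05, -0.02, -0.05], [0, 0, -0.2], 0], [[0, 0, 0], [0, 0, -0.2], 0], [[0, 0, 0], [0, 0, -0.15], 0], [[0, 0, 0], [0, 0, 0], 0], [[0, 0, 0], [0, 0, 0], 0]])

```text
t: 22.45
tool_pos: [0.4374, -0.2964, 0.2992]
tool_rot: [0.936, 1.334, -0.944]
contact_force: [0.2, -0.1, -3.3]
opening: 0.0244
```

```bash
python3 q.py
```

```text
t 22.45 tcp [ 0.4374 -0.2964  0.2992] F [ 0.2 -0.1 -3.3] fix turn units [0.06 0.06 0.01]
mallet bottom [ 0.4381 -0.2982  0.0072] to N [0.0847 0.229 ] to P [0.0376 0.3055]
```

Call:
carry_out(increments=[[[0.04, 0.04, 0], [0, 0, -0.15], 0], [[0, 0, 0], [0, 0, -0.15], 0], [[0, 0, 0], [0, 0, 0], 0]])

```text
t: 22.75
tool_pos: [0.4374, -0.2965, 0.2932]
tool_rot: [0.938, 1.339, -0.944]
contact_force: [0.3, -0.8, -3.0]
opening: 0.0239
```

```bash
python3 q.py
```

```text
t 22.75 tcp [ 0.4374 -0.2965  0.2932] F [ 0.3 -0.8 -3. ] fix turn units [0.02 0.02 0.01]
mallet bottom [ 0.4371 -0.2972  0.0012] to N [0.0857 0.228 ] to P [0.0386 0.3045]
```

Call:
carry_out(increments=[[[0, 0, 0], [0, 0, -0.07], 0], [[0, 0, 0], [0, 0, -0.05], 0]])

```text
t: 22.95
tool_pos: [0.4378, -0.2969, 0.2922]
tool_rot: [0.938, 1.338, -0.943]
contact_force: [-2.6, 1.6, 5.0]
opening: 0.0245
```

Call:
carry_out(increments=[[[0, 0, 0], [0, 0, -0.07], 0], [[0, 0, 0], [0, 0, 0], 0]])

```text
t: 23.15
tool_pos: [0.4382, -0.297, 0.2924]
tool_rot: [0.938, 1.338, -0.943]
contact_force: [-1.4, 0.5, -3.2]
opening: 0.0245
```

Call:
carry_out(increments=[[[0, 0, 0], [0, 0, 0], 0.33], [[0, 0, 0], [0, 0, 0], 0.4], [[0, 0, 0], [0, 0, 0], 0.6], [[0, 0, 0], [0, 0, 0], 1], [[0, 0, 0], [0, 0, 0], 1], [[0, 0, 0], [0, 0, 0], 1], [[0, 0, 0], [0, 0, 0], 1]], squeeze=20)

```text
t: 23.85
tool_pos: [0.4387, -0.2977, 0.2935]
tool_rot: [0.936, 1.333, -0.943]
contact_force: [0.0, -1.0, 0.6]
opening: 0.0853
```

Call:
carry_out(increments=[[[0, 0, 0], [0, 0, 0.3], 1], [[0, 0, 0], [0, 0, 0.5], 1], [[0, 0, 0], [0, 0, 0.8], 1], [[0, 0, 0], [0, 0, 1], 1], [[0, 0, 0], [0, 0, 1], 1], [[0, 0, 0], [0, 0, 1], 1], [[0, 0, 0], [0, -0.8, 1], 1], [[0, 0, 0], [0, -1, 0], 1]])

```text
t: 24.65
tool_pos: [0.4383, -0.3326, 0.4154]
tool_rot: [0.933, 1.33, -0.941]
contact_force: [0.7, -0.8, 0.3]
opening: 0.0854
```

Call:
carry_out(increments=[[[0, 0, 0], [0, -1, 0], 1], [[0, 0, 0], [0, -1, 0], 1], [[0, 0, 0], [0, -1, 0], 1], [[0, 0, 0], [0, -1, 0], 1], [[0, 0, 0], [0, -1, 0], 1], [[0, 0, 0], [0, 0, 0], 1], [[0, 0, 0], [0, 0, 0], 1]])

```text
t: 25.35
tool_pos: [0.4362, -0.4426, 0.4118]
tool_rot: [0.937, 1.331, -0.944]
contact_force: [0.1, 0.3, 0.6]
opening: 0.0853
```

```bash
python3 p.py 11; python3 view.py 12; sed 's/side0/side11/g;s/top0/top11/g' m.py > m2.py; python3 m2.py | grep -v boss
```

```text
25.35 [ 0.4362 -0.4426  0.4118] [0.1 0.3 0.6] 0.0853
[[ 0.0175  0.9378  0.3467]
 [-0.0174  0.347  -0.9377]
 [-0.9997  0.0104  0.0224]]
-0.06 34 0.0458
-0.04 63 0.0461
-0.02 86 0.0458
0.0 70 0.0464
0.02 88 0.0458
0.04 49 0.0464
0.06 90 0.0456
green top 0.0461
top bench z 0.00041338553286124347
green 1521 ((499.01422119140625, -31.83349609375), (82.54632568359375, 188.5323028564453), 31.624399185180664) 0.0452412135998298
[[ 414.44165    26.792963]
 [ 513.29834  -133.743   ]
 [ 583.5868    -90.45995 ]
 [ 484.7301     70.076004]]
obj 194 uv [398. 185.] [ 0.5093 -0.3431  0.0202] [ 0.5348 -0.304   0.0736] col [101.  47.  25.]
  z 0.02 114 [ 0.517  -0.3157  0.0414] [ 0.5093 -0.338   0.0202] [ 0.5348 -0.304   0.06  ]
obj 587 uv [397. 219.] [ 0.4156 -0.3201  0.0202] [ 0.4604 -0.2763  0.1531] col [112. 141. 157.]
  z 0.02 124 [ 0.4309 -0.2849  0.0426] [ 0.4156 -0.3108  0.0202] [ 0.4579 -0.2763  0.0596]
  z 0.085 115 [ 0.4344 -0.2918  0.1134] [ 0.4262 -0.3041  0.0856] [ 0.4508 -0.2873  0.1396]
  z 0.145 133 [ 0.4387 -0.2992  0.1501] [ 0.4266 -0.3122  0.1459] [ 0.4516 -0.2874  0.1531]
side benc
[... 663 characters left out ...]
.3425  0.0201] [ 0.5253 -0.3033  0.1518] col [87. 46. 46.]
  z 0.02 59 [ 0.5132 -0.3134  0.0411] [ 0.5066 -0.3305  0.0201] [ 0.5198 -0.3033  0.0591]
  z 0.085 33 [ 0.5205 -0.3205  0.1137] [ 0.5182 -0.3302  0.0855] [ 0.5226 -0.314   0.1387]
  z 0.145 11 [ 0.5219 -0.3256  0.1497] [ 0.5184 -0.336   0.1474] [ 0.5253 -0.3174  0.1518]
obj 534 uv [310. 159.] [ 0.4131 -0.3134  0.0201] [ 0.4602 -0.2728  0.1537] col [ 74. 102. 121.]
  z 0.02 181 [ 0.4355 -0.2821  0.0403] [ 0.4131 -0.3013  0.0201] [ 0.4602 -0.2728  0.0598]
  z 0.085 152 [ 0.4364 -0.2902  0.1124] [ 0.4242 -0.2985  0.085 ] [ 0.4498 -0.284   0.14  ]
  z 0.145 50 [ 0.4372 -0.2956  0.1504] [ 0.4245 -0.3117  0.1459] [ 0.4491 -0.2848  0.1537]
```

View pics/side11.png

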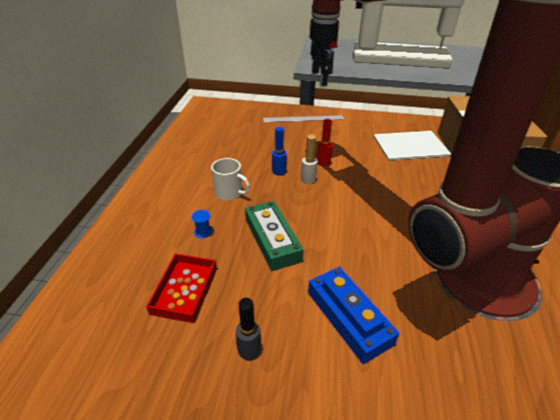

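View pics/top11.png

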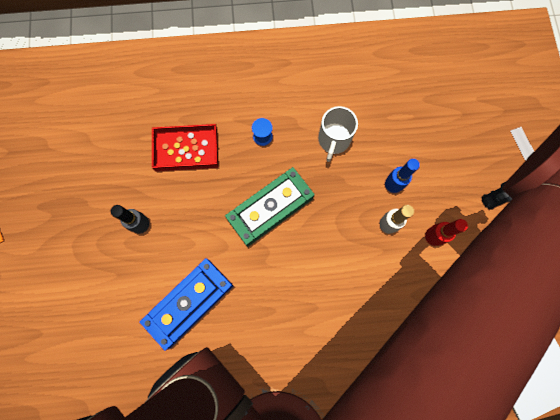

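The white mallet stands upright at side (310,160) and top (397,219). The die is flush in the green holder and nothing else has moved. I'm handing the job in.

```bash
python3 -c "
from station import *
print(finish_job())"
```

```text
the job is handed in; nothing more can be done
None
```

The die is now flush with the green holder at both ends, and the white mallet is back upright on the bench. I handed the job in at about 25.5 s of the 58 s allowed.

- **Tapping:** I gripped the white mallet by its handle and pressed the far boss, then the near one, and so on: five gentle presses in all. The two ends never differed by more than an estimated 5–6 mm. I felt both ends reach the firm stop; the highest wrist reading was about 20 N.
- **Die level:** In the last depth check the die's top read 45.6–46.4 mm along its length, against 46.1 mm for the holder's top. The side camera reads about 1 mm high on both.
- **Mallet:** It stands about 6 mm from where it started, and the gripper is well clear of it.
- **Other things:** The steel maul, tray, mug, spool and the blue and red look-alikes look unmoved when comparing pictures from before and after. I only checked this by eye for the maul, tray, mug and spool.

None of the last checks failed. The side and top cameras disagreed by 2–3 mm on positions, about what the calibration allows.

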